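# Load a tube into the drill jig and hold it with the ratchet clamp

## Task

Slide the thin-walled square tube into the drill jig from its open right end, between the fence and the guide and under the bush bridge, until its end is home against the stop, and let go of it. Then pump the clamp's trigger until the rubber pad has pushed the tube flat against the fence, moving the rod by the trigger only, and finish still holding the trigger squeezed so that the pad presses firmly while the hole is drilled, but use a light grip: hard squeezing dents the tube. Do not disturb the bottle and tools lying about.

Things in the scene. Friction and masses are not known exactly. Their poses are not given: they have to be found in the camera images.
- jig: Drill jig fixed to the bench: plywood board 217 x 154 x 12 mm that carries all its parts. Jig frame: origin on the bench under the board, z up, x the clamping direction (roughly away from the robot), y left along the tube's channel; points below are mm in this frame. Board x -125 to 92, y -52 to 102, top z 12. Clear bench right of it
- mouth (a point): middle of the channel's open right end, on the board: jig (37.5, -50, 12); axes as the jig's. Channel 35 mm wide (x 20 to 55) between an aluminium fence (face at x 55, y -50 to 96, z 12 to 46, last 6 mm bevelled) and an entry guide (x 8 to 20, y -49 to -22, z 12 to 34, last 10 mm bevelled). At its left end the steel end stop, face at y 80, z 12 to 40
- bridge (a point): middle of the underside of the bush bridge over the channel: jig (42, 58, 46); the bridge is 74 x 32 mm, top z 56 with a drill bush to z 62, near leg x 6 to 20, far leg x 60 to 78
- seat (a point): where the centre of the tube's underside lies when the tube is home against the stop and flat against the fence: jig (40, -15, 12) mm; axes as the jig's
- tube: thin-walled square aluminium tube, 30 x 190 x 30 mm, walls 2 mm, open ends, about 0.12 kg, lying on the bench right of the jig. Origin at the centre of its underside, y along its length, z up; both ends are alike. Home in the jig its right end overhangs the board by 58 mm, so it can be held there. Its wall dents if the pad presses over 75 N: 20 to 30 N on the trigger is plenty
- rod (a joint): advance of the clamp's rod along jig x in m, 0 to 0.05; starts 0 to 0.012. Rod at jig y 10, z 27; pad face at jig x = -13 mm + rod, so it meets a tube that lies on the fence at rod = 0.038. Ratchet with teeth 6 mm apart: each full stroke of the trigger moves the rod on by one tooth (the first by up to 9 mm), a pawl stops it going back over 6 mm; friction about 3 N
- trigger (a joint): angle of the trigger in rad: 0 at rest (forward), 0.31 fully squeezed to the handle. Pivot at jig (-60, 10, 80) mm; at z 144 it moves 20 mm to -x. Return spring 3 N (rest) to 5 N there; each newton beyond it gives up to 1.7 N at the pad. It stops short, at 0.28 or less, once pad, tube and fence are tight. Squeeze to 0.3 and let it return fully (0.4 s) in each stroke
- trigger_front (a point): foremost line of the rounded front of the black trigger, 64 mm above its pivot: at rest jig (-45, 10, 143) mm; moves with the trigger. The trigger grip is 22 mm wide (y), 10 mm thick there and 6 mm elsewhere, up to z 160, leaning 0.155 rad forward at rest, as much back when squeezed
- handle (a point): centre of the fixed black upright handle at the height to squeeze: jig (-91.7, 10, 144) mm. Handle 18 mm thick (x), 24 wide (y), up to z 166. From its back to the trigger's front 56 mm at rest, 36 squeezed. Only the trigger moves: evenly closing fingers should be centred 9 mm ahead (+x) of this point; pushing the trigger's front back works too. Grey side plates below, up to z 90
- trigger_grip: the black grip of the trigger, where it is squeezed (origin at the pivot)
- pad: round black rubber pad, 22 mm across, on the front of the rod; origin at the centre of its face, 27 mm above the bench; it moves along the jig's x with the rod
- rod_end: black knob 22 mm across on the rear end of the rod, towards the robot; not to be pushed
- oil_bottle: white squeeze bottle of cutting oil with red nozzle, 52 mm across, 140 mm tall, standing behind the jig; origin under its centre; stays where it is
- marker: white marker with black cap, 139 mm long, lying on the bench left of the jig; origin at its middle; stays where it is
- deburrer: blue deburring tool, 126 mm long, lying on the bench behind the jig's fence; origin at its middle; stays where it is

How it is judged:
By the outcome, as a careful person would: the job done as asked, in the order asked, and still so for the second after the job is handed in, while the arm keeps its last pose, push and grip.
It also fails if it takes over 58 s, if anything falls off the work surface, if the arm or the gripper's body presses on something with over 40 N, if the wrist force passes 120 N, or if a joint passes its speed limit or range.

## Robot

A 6-joint arm with a two-finger parallel gripper is mounted at the origin on the work surface; the furniture and walls round the work are solid. World frame = base frame: x ahead of the robot, y to its left, z up, the work surface at z = 0. Lengths are in mm, angles in rad, forces in N, time in s.
With the tool pointing down it reaches from about 350 to 775 mm from the base axis. Payload 7.3 kg.
Tool frame: the origin (TCP) lies at the very end of the fingers, on their centre line; the grasp point (between the pads) lies 19 mm behind it; z points along the fingers, y is the line along which they close (so a half turn about z gives the same grasp; the last joint's range is limited). The gripper opens to 92 mm and grips with 3 to 60 N. Pads are 19 mm wide; open, the fingers measure 130 mm over their backs; the gripper's body (75 mm by 190 mm) begins 47 mm behind the grasp point.
Start: joints at [0.955, 0.342, 1.524, -0, 1.275, -0.146], TCP at [237.661, 468.147, 226.741] pointing down, gripper open.
Joint ranges: [-2.53, 2.53], [-0.77, 2.02], [0.04, 2.7], [-1, 4.14], [0.28, 2.66], [-3.11, 3.11]. Speed limits (rad/s): [2.57, 2.57, 3.14, 3.14, 3.14, 3.14].

## Interface

Orientations are given as [roll, pitch, yaw] about the fixed x, y, z axes, in that order (R = Rz(yaw) Ry(pitch) Rx(roll)).
In Python, from plant import bot gives the robot as it stands.
- The arm moves only by the tool jog_arm, never from a script. Its argument "targets" is a list of rows, each an object with "xyz": the shift along the tool's x, y, z as a fraction of full scale, a list of three; "spin": the turn about the tool's z as a fraction of full scale. In form: [{"xyz": [x, y, z], "spin": spin}, ...]. A call has exactly 10 rows; each row shifts and turns the commanded pose from where the row before left it, along the tool's axes as they then stand; what a row does not reach is not made up. Full scale, the value 1, is 80 mm for a shift and 0.1 rad for a turn. A row lasts 1/8 s, in which the tool goes at most 62.5 mm and 10.7 degrees, less where a joint would pass 70% of its speed; a pose out of reach is approached as far as the arm can. A call with a number of a shift or a turn outside -1 to 1 is refused whole. A call with a gripper value outside its range is refused whole. "gripper" is the opening in per cent of the stroke, from 0 (shut) to 100 (fully open), set as the call begins (left out, the last holds). The fingers move at their own pace and stop on an object; the grip force is fixed at half the most. Time passes only in rows, so rows that do not move let the fingers close, or fill a call up. It gives the time, the measured TCP pose, the force, the opening and the grip force at its end, in the units of the state.
- bot.get_obs(): the state, without advancing time (a new reading comes with each control period).
- bot.capture(name): name is "side" or "top"; returns the picture (480x640x3 uint8, blue, green, red); there is no depth.
- bot.get_calibration(name): a dict with "vfov" (degrees; the focal length in pixels is half the picture's height over the tangent of half this angle, whatever the lens; pixels are square), "cx", "cy" (the principal point, pixels), "eye" and "rotation" of the camera in the world. Camera axes: x right, y down, z forward; pixel columns grow to the right and rows downward; lengths in mm; the calibration is good to about 2 mm. A picture is of the moment at which its call begins. get_calibration takes no time and is no camera call.
- bot.close_job(): hands the job in; it is judged then, once.
The state is a dict: "time": time; "joint_positions": joint angles; "dq": joint speeds; "tau": joint torques, N m; "tool_pos": TCP position; "tcp_rot": TCP orientation; "contact_force": force on the tool from outside, world axes, zero at the start; "moment": the same for the moment, N m; "grip_width": finger opening in mm; "finger_force": force on a finger pad.
Only numpy, scipy, OpenCV 4.12 (cv2) and the standard library are available. Lean on these libraries where they do the work, as an engineer would, in place of code of your own. Each camera call takes 0.05 s, during which the arm holds its last target. There are 200 camera calls.

## Working session

There is one attempt and no reset: what is moved stays moved. The work goes in short steps, Python scripts to look and compute and a tool call to move; the robot and the scene stay as the last step left them, time stands still between calls to the robot, and variables do not carry over. Pictures are saved under pics/ and viewed, at most 10 in all, crops included, and the job is handed in when it is done.

Besides the shell and the picture viewer there is one more tool, called after "Request:" as name(argument=value, ...) on one line, values as JSON. jog_arm: Moves the arm, as the interface text tells. Shift numbers are shares of 80 mm and turn numbers shares of 0.1 rad, none past 1 either way. Its arguments: {"type":"object","properties":{"targets":{"type":"array","items":{"type":"object","properties":{"xyz":{"type":"array","items":{"type":"number"}},"spin":{"type":"number"}}}},"gripper":{"type":"number"}},"required":["targets"]}

```bash
ls; mkdir -p pics
python3 - <<'E'
from plant import bot
import cv2
for n in("top","side"):
    cv2.imwrite(f"pics/{n}0.png",bot.capture(n)); print(n,bot.get_calibration(n))
print(bot.get_obs())
E
```

```text
pics
top {'vfov': 49.98008638122612, 'cx': 327.8197629333317, 'cy': 239.1302895747226, 'eye': array([ 434.16728619,  -60.02482355, 1069.85577789]), 'rotation': array([-3.046592  ,  0.02252335, -1.57591352])}
side {'vfov': 45.040752853639745, 'cx': 312.16986221770355, 'cy': 227.48393095653196, 'eye': array([  73.43535458, -859.41158693,  584.17881857]), 'rotation': array([-2.04341708, -0.01859157, -0.48245495])}
{'time': 0.1, 'joint_positions': array([ 9.55003353e-01,  3.42622686e-01,  1.52491392e+00, -6.42139629e-06,
        1.27539177e+00, -1.45975073e-01]), 'dq': array([ 0.00120192, -0.00169991, -0.0008893 ,  0.00081337, -0.00073101,
        0.00010595]), 'tau': array([ 2.32800725e-03, -4.32001448e+01, -2.44695961e+01,  7.20003457e-02,
        5.26531076e-02, -8.00424687e-05]), 'tool_pos': array([237.44147613, 467.83661454, 226.1328594 ]), 'tcp_rot': array([-3.14027024e+00, -1.88214903e-04,  2.67177650e+00]), 'contact_force': array([ 0.0428322 , -0.44868754,  0.47556643]), 'moment': array([-0.03746484, -0.00500253,  0.01770876]), 'finger_force': 0.0, 'grip_width': 91.791513808112}
```

View pics/top0.png

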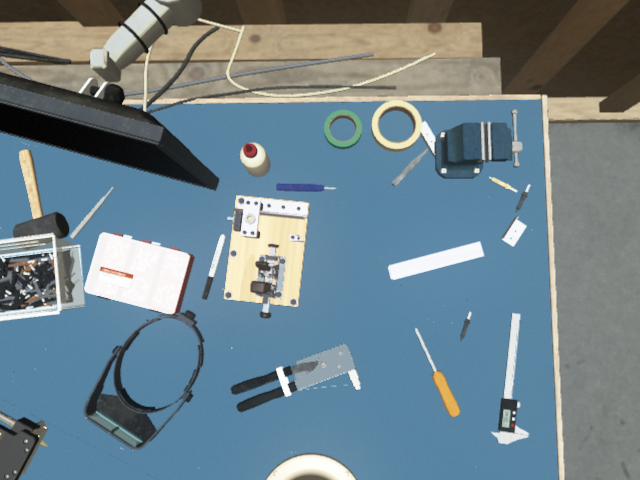

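View pics/side0.png

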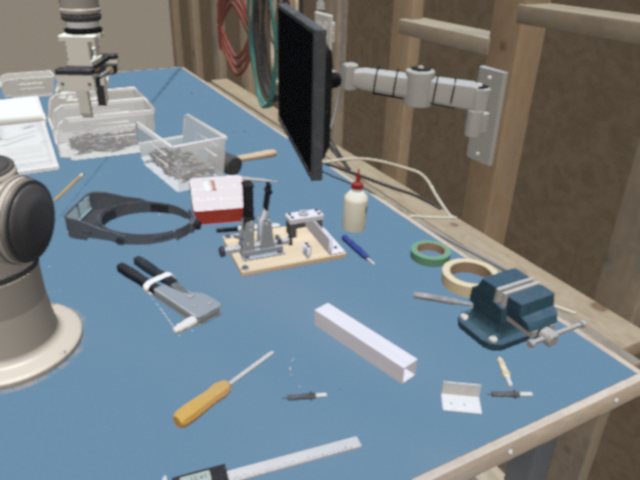

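The top view shows the jig board at about (224–310, 195–306), with the fence at its upper edge and the clamp at its lower edge. The tube lies from (388,272) to (484,250). The side view shows both with nothing in between. Next I'll measure them.

```bash
cat > h.py <<'E'
import numpy as np, cv2
from scipy.spatial.transform import Rotation as Ro
from plant import bot
def cam(n):
    c=bot.get_calibration(n); return c,240/np.tan(np.radians(c['vfov']/2)),Ro.from_euler('xyz',c['rotation']).as_matrix()
def ray(n,uv,z):
    c,f,R=cam(n); uv=np.atleast_2d(uv).astype(float)
    d=np.c_[(uv[:,0]-c['cx'])/f,(uv[:,1]-c['cy'])/f,np.ones(len(uv))]@R.T
    return c['eye'][:2]+d[:,:2]*((z-c['eye'][2])/d[:,2])[:,None]
def proj(n,P):
    c,f,R=cam(n); q=(np.atleast_2d(P)-c['eye'])@R; return q[:,:2]/q[:,2:]*f+[c['cx'],c['cy']]
def mask(im,lo,hi,roi):
    x0,y0,x1,y1=roi; m=np.zeros(im.shape[:2],np.uint8)
    m[y0:y1,x0:x1]=cv2.inRange(cv2.cvtColor(im,cv2.COLOR_BGR2HSV),lo,hi)[y0:y1,x0:x1]
    return m
def big(m): return max(cv2.findContours(m,cv2.RETR_EXTERNAL,cv2.CHAIN_APPROX_NONE)[0],key=cv2.contourArea)[:,0]
E
python3 - <<'E'
from h import *
im=cv2.imread('pics/top0.png')
hsv=cv2.cvtColor(im,cv2.COLOR_BGR2HSV); print(hsv[260,240],hsv[261,436],hsv[255,440],hsv[275,440],hsv[285,290])
wood=mask(im,(8,40,120),(35,255,255),(215,185,320,315))
p=big(cv2.morphologyEx(wood,cv2.MORPH_CLOSE,np.ones((5,5))))
w=ray('top',p,12).astype(np.float32); r=cv2.minAreaRect(w); print('board',r,cv2.boxPoints(r).round(1).tolist())
t=mask(im,(0,0,150),(179,70,255),(375,235,500,290)); p=big(t)
w=ray('top',p,30).astype(np.float32); r=cv2.minAreaRect(w); print('tube',r,cv2.boxPoints(r).round(1).tolist())
c=im.copy(); c[wood>0]=(0,0,255); c[t>0]=(0,255,0)
a=cv2.resize(im[185:315,215:325],None,fx=4.5,fy=4.5,interpolation=cv2.INTER_CUBIC)
b=cv2.resize(c[185:315,215:505],None,fx=1,fy=1)
cv2.imwrite('pics/z.png',a); cv2.imwrite('pics/m.png',cv2.resize(b,None,fx=2.7,fy=2.7))
E
```

```text
[ 24  48 251] [114   5 251] [113   4 251] [103 111 168] [ 23  57 245]
board ((500.9866943359375, 91.60015869140625), (153.33470153808594, 191.31167602539062), 83.72136688232422) [[397.5, 25.899999618530273], [587.7000122070312, 4.900000095367432], [604.5, 157.3000030517578], [414.29998779296875, 178.3000030517578]]
tube ((488.7954406738281, -253.26014709472656), (31.89730453491211, 195.0453338623047), 14.419913291931152) [[449.1000061035156, -162.8000030517578], [497.6000061035156, -351.70001220703125], [528.5, -343.70001220703125], [480.0, -154.8000030517578]]
```

View pics/z.png

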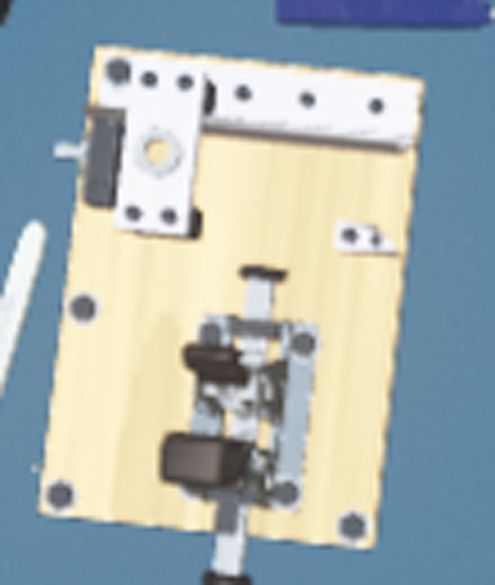

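View pics/m.png

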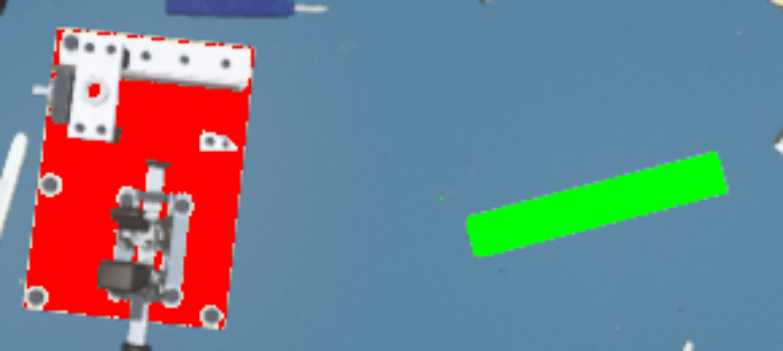

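The masks fit: the tube measures 32x195 mm including the visible side walls. The board contour was cut short, so I'll redo it from the whole wood mask and plan the moves.

```bash
cat >> h.py <<'E'
def jig_fit(im):
    m=mask(im,(8,40,120),(35,255,255),(215,185,320,315)); m=cv2.morphologyEx(m,cv2.MORPH_OPEN,np.ones((2,2)))
    p=np.argwhere(m)[:,::-1]; return cv2.minAreaRect(ray('top',p,12).astype(np.float32)),cv2.boxPoints(cv2.minAreaRect(ray('top',p,12).astype(np.float32)))
E
python3 - <<'E'
from h import *
import json
im=cv2.imread('pics/top0.png'); r,b=jig_fit(im); print(r,b.tolist())
c=np.array(r[0]); e=b[np.argsort(b[:,1])]; yd=(e[2:].mean(0)-e[:2].mean(0)); yaw=np.arctan2(-yd[0],yd[1])
R=np.array([[np.cos(yaw),-np.sin(yaw)],[np.sin(yaw),np.cos(yaw)]])
o=c-R@[-16.5,25]; print('jig o',o,'yaw',yaw)
json.dump(dict(o=o.tolist(),yaw=float(yaw)),open('jig.json','w'))
# checks: fence-face foot line right end, handle top, bush, pad
for nme,q in dict(fence_r=(55,-50,46),fence_back_l=(78,96,46),bush=(42,58,62),handle=(-93,10,166),trig=(-42,10,160),knobz=(-125,10,27),brR=(58,42,56),brN=(5,42,56),brNL=(5,74,56)).items():
    w=np.r_[o+R@q[:2],q[2]]; print(nme,w.round(1),((proj('top',w)[0]-[215,185])*4.5).round(0),proj('side',w)[0].round(0))
E
```

```text
((510.2659912109375, 88.34354400634766), (153.26580810546875, 213.9712677001953), 83.61402893066406) [[395.420654296875, 24.085678100585938], [608.064208984375, 0.286590576171875], [625.111328125, 152.60140991210938], [412.4677734375, 176.40049743652344]]
jig o [523.88296521  61.66343868] yaw -0.11145646
fence_r [573.    5.9  46. ] [410. 153.] [328. 240.]
fence_back_l [612.1 148.4  46. ] [93. 69.] [312. 209.]
bush [572.1 114.6  62. ] [161. 152.] [303. 212.]
handle [432.6  81.9 166. ] [196. 470.] [244. 182.]
trig [483.3  76.3 160. ] [213. 341.] [271. 181.]
knobz [400.8  85.5  27. ] [236. 541.] [231. 250.]
brR [586.2  97.   56. ] [203. 122.] [313. 216.]
brN [533.5 102.8  56. ] [189. 240.] [288. 220.]
brNL [537.1 134.6  56. ] [117. 233.] [283. 213.]
```

```bash
cat >> h.py <<'E'
def plan(p0,yaw0,p1,yaw1,n):
    """rows (equal world steps, equal turns), printed compactly; shift axes taken at row start"""
    p0,p1=np.array(p0,float),np.array(p1,float); d=(p1-p0)/n; s=-(yaw1-yaw0)/n
    for i in range(n):
        a=yaw0-s*i; x=d[0]*np.cos(a)+d[1]*np.sin(a); y=d[0]*np.sin(a)-d[1]*np.cos(a)
        print('{"xyz":[%.3f,%.3f,%.3f],"spin":%.3f}'%(x/80,y/80,-d[2]/80,s/.1),end=',')
    print()
E
python3 - <<'E'
from h import *
plan((237.7,468.1,226.7),2.672,(400,80,240),2.25,10)
plan((400,80,240),2.25,(505,-312,120),1.822,10)
E
```

```text
{"xyz":[-0.400,-0.341,-0.017],"spin":0.422},{"xyz":[-0.414,-0.324,-0.017],"spin":0.422},{"xyz":[-0.428,-0.306,-0.017],"spin":0.422},{"xyz":[-0.440,-0.288,-0.017],"spin":0.422},{"xyz":[-0.452,-0.269,-0.017],"spin":0.422},{"xyz":[-0.463,-0.249,-0.017],"spin":0.422},{"xyz":[-0.473,-0.230,-0.017],"spin":0.422},{"xyz":[-0.482,-0.209,-0.017],"spin":0.422},{"xyz":[-0.491,-0.189,-0.017],"spin":0.422},{"xyz":[-0.498,-0.168,-0.017],"spin":0.422},
{"xyz":[-0.464,-0.206,0.150],"spin":0.428},{"xyz":[-0.472,-0.186,0.150],"spin":0.428},{"xyz":[-0.480,-0.165,0.150],"spin":0.428},{"xyz":[-0.486,-0.145,0.150],"spin":0.428},{"xyz":[-0.492,-0.124,0.150],"spin":0.428},{"xyz":[-0.497,-0.103,0.150],"spin":0.428},{"xyz":[-0.501,-0.081,0.150],"spin":0.428},{"xyz":[-0.504,-0.060,0.150],"spin":0.428},{"xyz":[-0.506,-0.038,0.150],"spin":0.428},{"xyz":[-0.507,-0.016,0.150],"spin":0.428},
```

Request:
jog_arm(targets=[{"xyz":[-0.4,-0.34,-0.02],"spin":0.42},{"xyz":[-0.415,-0.325,-0.02],"spin":0.42},{"xyz":[-0.43,-0.305,-0.02],"spin":0.42},{"xyz":[-0.44,-0.29,-0.02],"spin":0.42},{"xyz":[-0.45,-0.27,-0.02],"spin":0.42},{"xyz":[-0.465,-0.25,-0.02],"spin":0.42},{"xyz":[-0.475,-0.23,-0.02],"spin":0.42},{"xyz":[-0.48,-0.21,-0.02],"spin":0.42},{"xyz":[-0.49,-0.19,-0.02],"spin":0.42},{"xyz":[-0.5,-0.17,-0.02],"spin":0.42}], gripper=100)

```text
time: 1.35
tool_pos: [400.2, 78.2, 242.6]
tcp_rot: [-3.141, -0.0, 2.25]
contact_force: [1.7, 1.0, 0.4]
grip_width: 92.3
finger_force: 0.0
```

Request:
jog_arm(targets=[{"xyz":[-0.465,-0.205,0.15],"spin":0.43},{"xyz":[-0.47,-0.185,0.15],"spin":0.43},{"xyz":[-0.48,-0.165,0.15],"spin":0.43},{"xyz":[-0.485,-0.145,0.15],"spin":0.43},{"xyz":[-0.49,-0.125,0.15],"spin":0.43},{"xyz":[-0.495,-0.105,0.15],"spin":0.43},{"xyz":[-0.5,-0.08,0.15],"spin":0.43},{"xyz":[-0.505,-0.06,0.15],"spin":0.43},{"xyz":[-0.505,-0.04,0.15],"spin":0.43},{"xyz":[-0.505,-0.015,0.15],"spin":0.43}])

```text
time: 2.6
tool_pos: [504.9, -313.0, 121.8]
tcp_rot: [-3.141, -0.001, 1.82]
contact_force: [-0.4, -0.3, 0.2]
grip_width: 91.6
finger_force: 0.0
```

Run:
```python
from h import *
o=bot.get_obs(); print(o['time'],o['tool_pos'],o['tcp_rot'],o['grip_width'])
t=bot.capture('top'); s=bot.capture('side')
cv2.imwrite('pics/g1.png',np.vstack([cv2.resize(t[190:330,340:520],None,fx=3,fy=3)[:300],cv2.resize(s[180:420,280:460],None,fx=3,fy=3)[:300]]) if 0 else np.hstack([cv2.resize(t[180:330,350:520],(400,353)),cv2.resize(s[200:410,260:460],(400,420))[:353]]))
print(proj('top',o['tool_pos']),proj('side',o['tool_pos']))
```

```text
2.6 [ 504.9128212  -313.02751067  121.809882  ] [-3.14119563e+00 -8.19175768e-04  1.82026232e+00] 91.57886904770892
[[477.12412323 248.75195669]] [[396.87990749 299.61628784]]
```

View pics/g1.png

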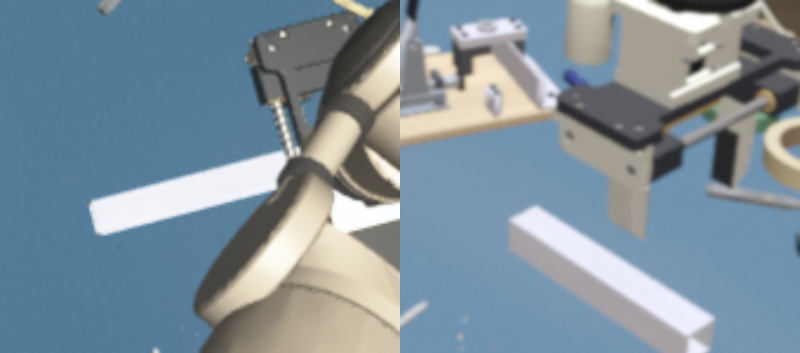

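The fingers straddle the tube's right part, one visible finger on each side, so I'll descend 112 mm and close.

Request:
jog_arm(targets=[{"xyz":[0,0,0.3]},{"xyz":[0,0,0.4]},{"xyz":[0,0,0.4]},{"xyz":[0,0,0.2]},{"xyz":[0,0,0.1]},{"xyz":[0,0,0]},{"xyz":[0,0,0]},{"xyz":[0,0,0]},{"xyz":[0,0,0]},{"xyz":[0,0,0]}])

```text
invalid input
```

Request:
jog_arm(targets=[{"xyz":[0,0,0]},{"xyz":[0,0,0]},{"xyz":[0,0,0]},{"xyz":[0,0,0]},{"xyz":[0,0,0]},{"xyz":[0,0,0]},{"xyz":[0,0,0]},{"xyz":[0,0,0]},{"xyz":[0,0,0]},{"xyz":[0,0,0]}], gripper=0)

```text
invalid input
```

Request:
jog_arm(targets=[{"xyz":[0,0,0.3],"spin":0},{"xyz":[0,0,0.4],"spin":0},{"xyz":[0,0,0.4],"spin":0},{"xyz":[0,0,0.2],"spin":0},{"xyz":[0,0,0.1],"spin":0},{"xyz":[0,0,0],"spin":0},{"xyz":[0,0,0],"spin":0},{"xyz":[0,0,0],"spin":0},{"xyz":[0,0,0],"spin":0},{"xyz":[0,0,0],"spin":0}])

```text
time: 3.95
tool_pos: [505.0, -311.9, 10.9]
tcp_rot: [3.141, 0.0, 1.822]
contact_force: [0.1, 0.2, 0.9]
grip_width: 91.8
finger_force: 0.0
```

Request:
jog_arm(targets=[{"xyz":[0,0,0],"spin":0},{"xyz":[0,0,0],"spin":0},{"xyz":[0,0,0],"spin":0},{"xyz":[0,0,0],"spin":0},{"xyz":[0,0,0],"spin":0},{"xyz":[0,0,0],"spin":0},{"xyz":[0,0,0],"spin":0},{"xyz":[0,0,0],"spin":0},{"xyz":[0,0,0],"spin":0},{"xyz":[0,0,0],"spin":0}], gripper=0)

```text
time: 5.2
tool_pos: [504.9, -311.9, 10.7]
tcp_rot: [3.142, -0.0, 1.822]
contact_force: [0.0, -0.8, -0.8]
grip_width: 29.8
finger_force: 30.0
```

Run:
```python
from h import *
plan((504.9,-311.9,10.7),1.822,(505,-312,40.7),1.822,2)
plan((505,-312,40.7),1.822,(535.3,-174,40.7),1.4593,7)
```

```text
{"xyz":[-0.001,0.000,-0.188],"spin":-0.000},{"xyz":[-0.001,0.000,-0.188],"spin":-0.000},
{"xyz":[0.225,0.114,-0.000],"spin":0.518},{"xyz":[0.231,0.102,-0.000],"spin":0.518},{"xyz":[0.236,0.090,-0.000],"spin":0.518},{"xyz":[0.240,0.077,-0.000],"spin":0.518},{"xyz":[0.244,0.065,-0.000],"spin":0.518},{"xyz":[0.247,0.052,-0.000],"spin":0.518},{"xyz":[0.249,0.039,-0.000],"spin":0.518},
```

Request:
jog_arm(targets=[{"xyz":[0,0,-0.19],"spin":0},{"xyz":[0,0,-0.19],"spin":0},{"xyz":[0.225,0.115,0],"spin":0.52},{"xyz":[0.23,0.1,0],"spin":0.52},{"xyz":[0.235,0.09,0],"spin":0.52},{"xyz":[0.24,0.075,0],"spin":0.52},{"xyz":[0.245,0.065,0],"spin":0.52},{"xyz":[0.245,0.05,0],"spin":0.51},{"xyz":[0.25,0.04,0],"spin":0.51},{"xyz":[0,0,0],"spin":0}])

```text
time: 6.45
tool_pos: [535.5, -173.2, 42.2]
tcp_rot: [3.14, 0.0, 1.462]
contact_force: [0.1, -1.2, -1.1]
grip_width: 29.6
finger_force: 30.0
```

Run:
```python
from h import *
t=bot.capture('top'); s=bot.capture('side'); cv2.imwrite('pics/t2f.png',t); cv2.imwrite('pics/s2f.png',s)
cv2.imwrite('pics/g2.png',np.hstack([cv2.resize(t[170:330,210:430],(440,320)),cv2.resize(s[170:330,210:390],(360,320))]))
```

```text
(no output)
```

View pics/g2.png

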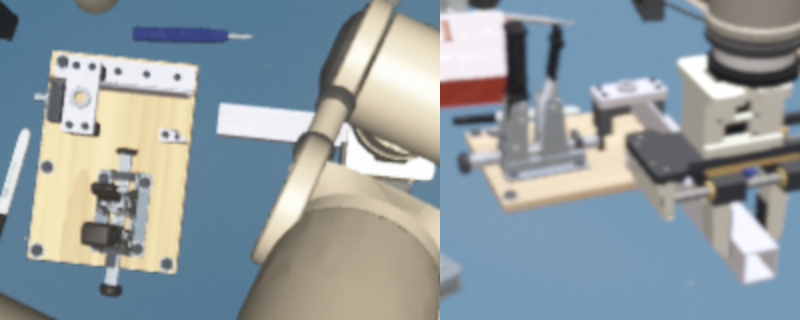

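The top view shows the lifted tube with its left end at about (319,229), nearly in line with the channel. The side view shows it held level. I'll measure the tube's pose relative to the jig.

Run:
```python
from h import *
import json
im=cv2.imread('pics/t2f.png'); J=json.load(open('jig.json')); o=np.array(J['o']); yaw=J['yaw']
R=np.array([[np.cos(yaw),-np.sin(yaw)],[np.sin(yaw),np.cos(yaw)]])
g=cv2.cvtColor(im,cv2.COLOR_BGR2HSV).astype(float)[...,1]  # saturation
def edge(seg,thr,rows,n):
    # subpixel crossing of saturation along columns
    r=[]
    for u in seg:
        col=g[rows[0]:rows[1],u]; k=np.where((col[:-1]-thr)*(col[1:]-thr)<0)[0]
        if len(k): k=k[0] if n==0 else k[-1]; r.append((u,rows[0]+k+(thr-col[k])/(col[k+1]-col[k])))
    return np.array(r)
print(g[215:245,335].astype(int))
for nm,z,n in(('far',61.5,0),('near',61.5,1)):
    e=edge(range(325,355),60,(212,250),n); w=(ray('top',e,z)-o)@R; p=np.polyfit(w[:,1],w[:,0],1); print(nm,'jig x at mid',w[:,0].mean(),'slope dx/dy',p[0],'y',w[[0,-1],1])
row=g[229,300:345]; print(row.astype(int)); 
# board right edge & left edge in jig
for nm,u0,u1 in(('right',290,320),('left',215,245)):
    q=[]
    for v in range(250,300):
        r=g[v,u0:u1]; k=np.where((r[:-1]-85)*(r[1:]-85)<0)[0]
        if len(k): k=k[-1] if nm=='right' else k[0]; q.append((u0+k+(85-r[k])/(r[k+1]-r[k]),v))
    w=(ray('top',np.array(q),12)-o)@R; p=np.polyfit(w[:,0],w[:,1],1); print(nm,'jig y',np.median(w[:,1]),'slope',p[0])
ob=bot.get_obs(); print((ob['tool_pos'][:2]-o)@R,ob['tcp_rot'][2]-np.pi/2-yaw)
```

```text
[104 106 105 104 103 102 103  73  23   6   5   6   6   7   5   6   6   5
   5   5   5   6   6   9  28  93 100 100  99  98]
far jig x at mid 52.36110974553696 slope dx/dy -0.0027784217676702886 y [ -88.8143558  -146.31969353]
near jig x at mid 20.54360473774161 slope dx/dy 0.0264397335966381 y [ -92.47912794 -149.7867221 ]
[ 60  62  63  65  67  61  45  92 100  99  99 101  99 100 100  99 100 101
  92  14   6   5   6   6   6   6   6   6   6   6   5   5   6   6   6   5
   6   6   6   6   6   6   6   6   6]
right jig y -51.77601113886773 slope -0.0014278816720694775
left jig y 110.64582497609392 slope 0.21789679970624348
[  37.61391745 -233.44919888] 0.0019346433698261833
```

The tube centre is at jig x 37.4 and its slope is under 0.003, so it's lined up. Its left end is at about y -76. I'll lower it to 16 mm and enter the mouth.

Request:
jog_arm(targets=[{"xyz":[0,0,0.1],"spin":0},{"xyz":[0,0,0.095],"spin":0},{"xyz":[0,0,0],"spin":0.02},{"xyz":[0.1,0,0],"spin":0},{"xyz":[0.1,0,0],"spin":0},{"xyz":[0.1,0,0],"spin":0},{"xyz":[0.1,0,0],"spin":0},{"xyz":[0.1,0,0],"spin":0},{"xyz":[0.1,0,0],"spin":0},{"xyz":[0,0,0],"spin":0}])

```text
time: 7.8
tool_pos: [541.1, -125.7, 25.7]
tcp_rot: [3.14, -0.0, 1.458]
contact_force: [3.0, 0.8, -0.8]
grip_width: 29.5
finger_force: 30.1
```

Run:
```python
from h import *
t=bot.capture('top'); s=bot.capture('side'); cv2.imwrite('pics/t3f.png',t)
cv2.imwrite('pics/g3.png',np.hstack([cv2.resize(t[180:270,225:365],(560,360)),cv2.resize(s[190:310,240:320],(240,360))]))
```

```text
(no output)
```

View pics/g3.png

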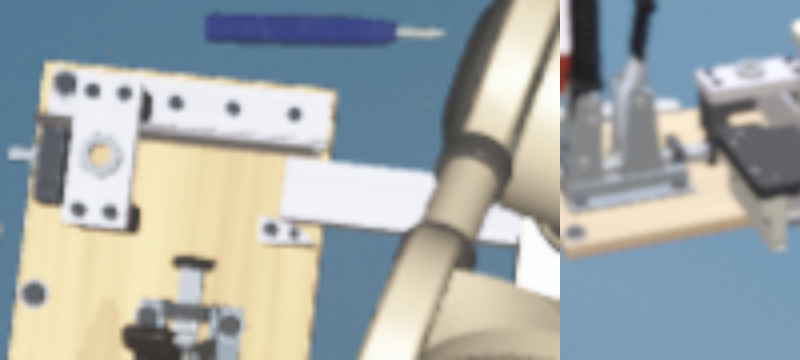

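The tube's end is inside the channel at crop (285,160–215) with a slight rub on the guide side. I'll shift 1.5 mm toward the fence, lower 2 mm and carry on under the bridge.

Request:
jog_arm(targets=[{"xyz":[0,0.02,0.0],"spin":0},{"xyz":[0.1,0,0.012],"spin":0},{"xyz":[0.125,0,0.013],"spin":0},{"xyz":[0.125,0,0],"spin":0},{"xyz":[0.125,0,0],"spin":0},{"xyz":[0.125,0,0],"spin":0},{"xyz":[0.125,0,0],"spin":0},{"xyz":[0.125,0,0],"spin":0},{"xyz":[0.125,0,0],"spin":0},{"xyz":[0.125,0,0],"spin":0}])

```text
time: 9.15
tool_pos: [552.0, -38.4, 23.5]
tcp_rot: [3.142, -0.0, 1.458]
contact_force: [0.5, -0.2, -1.2]
grip_width: 29.5
finger_force: 30.0
```

Run:
```python
from h import *
import json
J=json.load(open('jig.json')); o=np.array(J['o']); yaw=J['yaw']
R=np.array([[np.cos(yaw),-np.sin(yaw)],[np.sin(yaw),np.cos(yaw)]])
ob=bot.get_obs(); print((ob['tool_pos'][:2]-o)@R,ob['tcp_rot'][2]-np.pi/2-yaw,ob['contact_force'],ob['moment'])
```

```text
[ 39.04931204 -96.36642354] -0.0015492487785024878 [ 0.48276986 -0.15856906 -1.19445632] [-0.22213432 -0.00286454 -0.01926628]
```

Request:
jog_arm(targets=[{"xyz":[0.1,0,0.0],"spin":0},{"xyz":[0.08,0,0.0],"spin":0},{"xyz":[0.02,0,0],"spin":0},{"xyz":[0.02,0,0],"spin":0},{"xyz":[0.02,0,0],"spin":0},{"xyz":[0,0,0],"spin":0},{"xyz":[0,0,0],"spin":0},{"xyz":[0,0,0],"spin":0},{"xyz":[0,0,0],"spin":0},{"xyz":[0,0,0],"spin":0}])

```text
time: 10.4
tool_pos: [554.1, -20.1, 23.5]
tcp_rot: [3.142, -0.0, 1.458]
contact_force: [1.0, 0.1, -1.1]
grip_width: 29.5
finger_force: 30.0
```

Request:
jog_arm(targets=[{"xyz":[0.02,0,0.0],"spin":0},{"xyz":[0.0,0,0.0],"spin":0},{"xyz":[0.02,0,0],"spin":0},{"xyz":[0,0,0],"spin":0},{"xyz":[0,0,0],"spin":0},{"xyz":[0,0,0],"spin":0},{"xyz":[0,0,0],"spin":0},{"xyz":[0,0,0],"spin":0},{"xyz":[0,0,0],"spin":0},{"xyz":[0,0,0],"spin":0}])

```text
time: 11.65
tool_pos: [554.5, -16.8, 23.5]
tcp_rot: [3.141, -0.0, 1.458]
contact_force: [-0.1, 0.0, -0.6]
grip_width: 29.9
finger_force: 30.0
```

Request:
jog_arm(targets=[{"xyz":[0.02,0,0.0],"spin":0},{"xyz":[0.0,0,0.0],"spin":0},{"xyz":[0.02,0,0],"spin":0},{"xyz":[0,0,0],"spin":0},{"xyz":[0,0,0],"spin":0},{"xyz":[0,0,0],"spin":0},{"xyz":[0,0,0],"spin":0},{"xyz":[0,0,0],"spin":0},{"xyz":[0,0,0],"spin":0},{"xyz":[0,0,0],"spin":0}])

```text
time: 12.9
tool_pos: [554.8, -13.7, 23.5]
tcp_rot: [3.141, -0.0, 1.458]
contact_force: [0.9, 0.4, -1.1]
grip_width: 29.4
finger_force: 30.0
```

Request:
jog_arm(targets=[{"xyz":[0.02,0,0.0],"spin":0},{"xyz":[0.0,0,0.0],"spin":0},{"xyz":[0.015,0,0],"spin":0},{"xyz":[0,0,0],"spin":0},{"xyz":[0,0,0],"spin":0},{"xyz":[0,0,0],"spin":0},{"xyz":[0,0,0],"spin":0},{"xyz":[0,0,0],"spin":0},{"xyz":[0,0,0],"spin":0},{"xyz":[0,0,0],"spin":0}])

```text
time: 14.15
tool_pos: [555.1, -13.0, 23.7]
tcp_rot: [3.141, 0.003, 1.458]
contact_force: [-0.5, -10.9, -0.3]
grip_width: 30.1
finger_force: 30.0
```

Run:
```python
from h import *
import json
J=json.load(open('jig.json')); o=np.array(J['o']); yaw=J['yaw']
R=np.array([[np.cos(yaw),-np.sin(yaw)],[np.sin(yaw),np.cos(yaw)]])
for q in((24,-110,13),(54,-110,13),(24,-110,43),(24,-52,43),(24,-52,12)): print(q,proj('side',np.r_[o+R@q[:2],q[2]]),((proj('side',np.r_[o+R@q[:2],q[2]])-[270,190])*5).round())
t=bot.capture('top'); s=bot.capture('side'); cv2.imwrite('pics/t4f.png',t); cv2.imwrite('pics/s4f.png',s)
cv2.imwrite('pics/g4.png',np.hstack([cv2.resize(s[190:310,270:370],(500,600)),cv2.resize(t[180:270,225:300],(300,360))[:600] if 0 else cv2.copyMakeBorder(cv2.resize(t[180:270,225:300],(300,360)),0,240,0,0,cv2.BORDER_CONSTANT)]))
```

```text
(24, -110, 13) [[324.56058717 272.74449466]] [[273. 414.]]
(54, -110, 13) [[339.1688913  269.97251596]] [[346. 400.]]
(24, -110, 43) [[325.01799459 258.94753749]] [[275. 345.]]
(24, -52, 43) [[313.63899029 244.74924181]] [[218. 274.]]
(24, -52, 12) [[313.32756433 258.57559623]] [[217. 343.]]
```

View pics/g4.png

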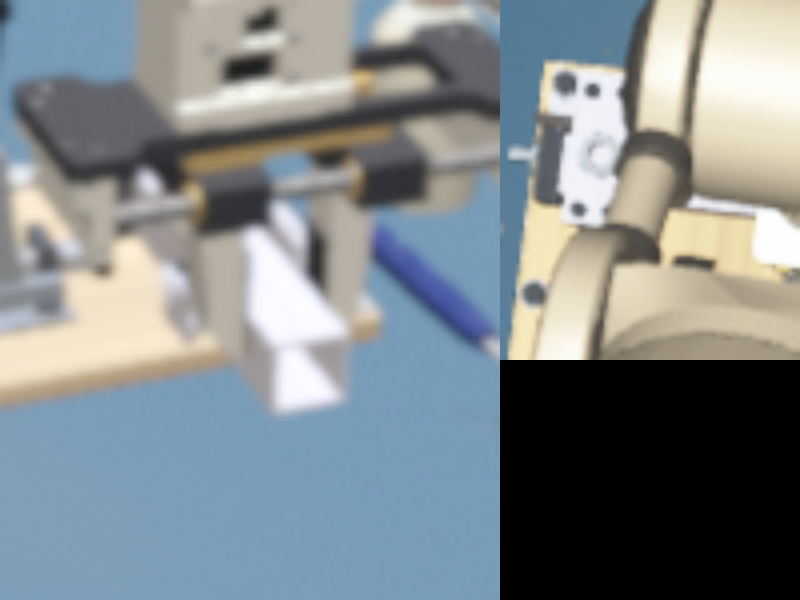

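The tube is home: there is 11 N against the stop, and its right-end corner at crop (273,414) is exactly where predicted. I'll lower it 1 mm, release and rise.

Request:
jog_arm(targets=[{"xyz":[0,0,0.012],"spin":0},{"xyz":[0,0,0],"spin":0},{"xyz":[0,0,0],"spin":0},{"xyz":[0,0,0],"spin":0},{"xyz":[0,0,0],"spin":0},{"xyz":[0,0,0],"spin":0},{"xyz":[0,0,0],"spin":0},{"xyz":[0,0,0],"spin":0},{"xyz":[0,0,0],"spin":0},{"xyz":[0,0,0],"spin":0}], gripper=100)

```text
time: 15.5
tool_pos: [555.1, -10.9, 22.5]
tcp_rot: [-3.142, -0.0, 1.458]
contact_force: [0.6, 0.1, 0.3]
grip_width: 92.2
finger_force: 0.0
```

Request:
jog_arm(targets=[{"xyz":[0,0,-0.1],"spin":0},{"xyz":[0,0,-0.3],"spin":0},{"xyz":[0,0,-0.6],"spin":0},{"xyz":[0,0,-0.6],"spin":0},{"xyz":[0,0,-0.6],"spin":0},{"xyz":[0,0,-0.15],"spin":0},{"xyz":[0,0,0],"spin":0},{"xyz":[0,0,0],"spin":0},{"xyz":[0,0,0],"spin":0},{"xyz":[0,0,0],"spin":0}])

```text
time: 16.75
tool_pos: [554.8, -10.9, 209.6]
tcp_rot: [-3.14, -0.0, 1.458]
contact_force: [-0.5, -0.4, -0.2]
grip_width: 91.8
finger_force: 0.0
```

Run:
```python
from h import *
import json
J=json.load(open('jig.json')); o=np.array(J['o']); yaw=J['yaw']
R=np.array([[np.cos(yaw),-np.sin(yaw)],[np.sin(yaw),np.cos(yaw)]])
ob=bot.get_obs(); p=ob['tool_pos']; y=ob['tcp_rot'][2]
t=bot.capture('top'); s=bot.capture('side'); cv2.imwrite('pics/t5f.png',t); cv2.imwrite('pics/s5f.png',s)
cv2.imwrite('pics/g5.png',np.hstack([cv2.resize(s[160:290,215:345],(400,400)),cv2.resize(t[180:310,220:350],(400,400))]))
tg=o+R@[-81.7,10]; print(p,tg); plan(p,y,(*tg,p[2]),yaw+np.pi/2,4)
for q in((24,-110,12),(-93,10,166),(-44,10,160)): print(q,((proj('side',np.r_[o+R@q[:2],q[2]])-[215,160])*400/130).round())
```

```text
[554.80914391 -10.85229414 209.61374565] [443.80215939  80.68854156]
{"xyz":[0.245,-0.377,-0.000],"spin":-0.004},{"xyz":[0.245,-0.377,-0.000],"spin":-0.004},{"xyz":[0.245,-0.377,-0.000],"spin":-0.004},{"xyz":[0.246,-0.377,-0.000],"spin":-0.004},
(24, -110, 12) [[337. 348.]]
(-93, 10, 166) [[91. 67.]]
(-44, 10, 160) [[168.  66.]]
```

View pics/g5.png

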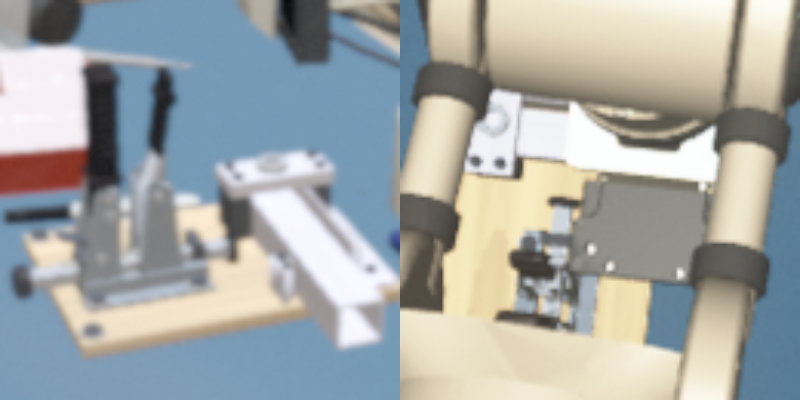

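The tube is lying in the channel with its end corner at (337,348), exactly as predicted for home. The handle top at about (100,68) and trigger top at about (163,70) also match. Next I'll move over the clamp and descend around both grips.

Request:
jog_arm(targets=[{"xyz":[0.245,-0.375,0],"spin":0},{"xyz":[0.245,-0.375,0],"spin":0},{"xyz":[0.245,-0.375,0],"spin":0},{"xyz":[0.245,-0.375,0],"spin":0},{"xyz":[0,0,0],"spin":0},{"xyz":[0,0,0],"spin":0},{"xyz":[0,0,0.1],"spin":0},{"xyz":[0,0,0.15],"spin":0},{"xyz":[0,0,0.1],"spin":0},{"xyz":[0,0,0],"spin":0}])

```text
time: 18.1
tool_pos: [444.3, 80.4, 181.5]
tcp_rot: [-3.139, 0.0, 1.457]
contact_force: [-0.1, 0.7, 0.2]
grip_width: 91.5
finger_force: 0.0
```

Run:
```python
from h import *
s=bot.capture('side'); cv2.imwrite('pics/g6.png',cv2.resize(s[120:270,210:330],(480,600)))
o=bot.get_obs(); print(o['tool_pos'],((proj('side',o['tool_pos'])-[210,120])*4).round())
```

```text
[444.62359865  80.44806269 182.11905424] [[162. 212.]]
```

View pics/g6.png

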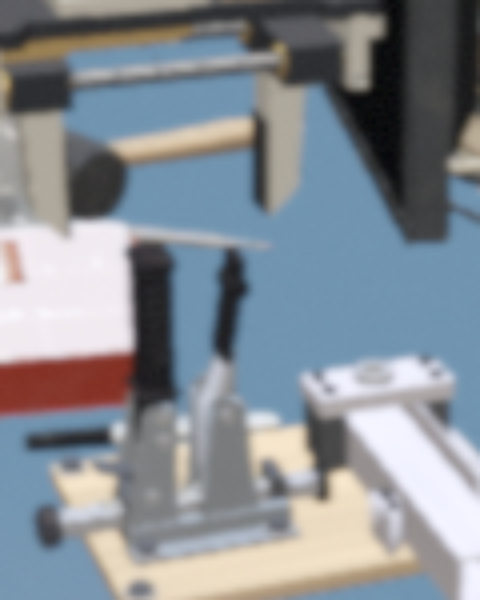

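The fingers straddle the handle (133–172) and the trigger (220–246), with inner finger faces at about 68 and 257. I'll descend 57 mm and start a stroke.

Request:
jog_arm(targets=[{"xyz":[0,0,0.15],"spin":0},{"xyz":[0,0,0.2],"spin":0},{"xyz":[0,0,0.2],"spin":0},{"xyz":[0,0,0.15],"spin":0},{"xyz":[0,0,0],"spin":0},{"xyz":[0,0,0],"spin":0},{"xyz":[0,0,0],"spin":0},{"xyz":[0,0,0],"spin":0},{"xyz":[0,0,0],"spin":0},{"xyz":[0,0,0],"spin":0}])

```text
time: 19.4
tool_pos: [444.8, 80.5, 126.7]
tcp_rot: [3.141, -0.0, 1.458]
contact_force: [-0.7, 0.4, -0.9]
grip_width: 91.7
finger_force: 0.0
```

Request:
jog_arm(targets=[{"xyz":[0,0,0],"spin":0},{"xyz":[0,0,0],"spin":0},{"xyz":[0,0,0],"spin":0},{"xyz":[0,0,0],"spin":0},{"xyz":[0,0,0],"spin":0},{"xyz":[0,0,0],"spin":0},{"xyz":[0,0,0],"spin":0},{"xyz":[0,0,0],"spin":0},{"xyz":[0,0,0],"spin":0},{"xyz":[0,0,0],"spin":0}], gripper=0)

```text
time: 20.65
tool_pos: [445.6, 80.4, 127.9]
tcp_rot: [3.139, -0.0, 1.458]
contact_force: [-1.7, -0.6, 9.4]
grip_width: 35.6
finger_force: 30.0
```

Request:
jog_arm(targets=[{"xyz":[0,0,0],"spin":0},{"xyz":[0,0,0],"spin":0},{"xyz":[0,0,0],"spin":0},{"xyz":[0,0,0],"spin":0},{"xyz":[0,0,0],"spin":0},{"xyz":[0,0,0],"spin":0},{"xyz":[0,0,0],"spin":0},{"xyz":[0,0,0],"spin":0},{"xyz":[0,0,0],"spin":0},{"xyz":[0,0,0],"spin":0}], gripper=100)

```text
time: 21.9
tool_pos: [444.7, 80.5, 126.6]
tcp_rot: [3.142, -0.0, 1.458]
contact_force: [0.1, 0.2, -0.4]
grip_width: 91.5
finger_force: 0.0
```

Request:
jog_arm(targets=[{"xyz":[0,0,0],"spin":0},{"xyz":[0,0,0],"spin":0},{"xyz":[0,0,0],"spin":0},{"xyz":[0,0,0],"spin":0},{"xyz":[0,0,0],"spin":0},{"xyz":[0,0,0],"spin":0},{"xyz":[0,0,0],"spin":0},{"xyz":[0,0,0],"spin":0},{"xyz":[0,0,0],"spin":0},{"xyz":[0,0,0],"spin":0}], gripper=0)

```text
time: 23.15
tool_pos: [445.6, 80.4, 127.9]
tcp_rot: [3.139, -0.0, 1.458]
contact_force: [-1.7, 0.0, 9.5]
grip_width: 36.0
finger_force: 30.0
```

Request:
jog_arm(targets=[{"xyz":[0,0,0],"spin":0},{"xyz":[0,0,0],"spin":0},{"xyz":[0,0,0],"spin":0},{"xyz":[0,0,0],"spin":0},{"xyz":[0,0,0],"spin":0},{"xyz":[0,0,0],"spin":0},{"xyz":[0,0,0],"spin":0},{"xyz":[0,0,0],"spin":0},{"xyz":[0,0,0],"spin":0},{"xyz":[0,0,0],"spin":0}], gripper=100)

```text
time: 24.4
tool_pos: [444.7, 80.5, 126.6]
tcp_rot: [3.142, -0.0, 1.458]
contact_force: [0.3, 0.1, -0.7]
grip_width: 91.9
finger_force: 0.0
```

Request:
jog_arm(targets=[{"xyz":[0,0,0],"spin":0},{"xyz":[0,0,0],"spin":0},{"xyz":[0,0,0],"spin":0},{"xyz":[0,0,0],"spin":0},{"xyz":[0,0,0],"spin":0},{"xyz":[0,0,0],"spin":0},{"xyz":[0,0,0],"spin":0},{"xyz":[0,0,0],"spin":0},{"xyz":[0,0,0],"spin":0},{"xyz":[0,0,0],"spin":0}], gripper=0)

```text
time: 25.65
tool_pos: [445.6, 80.5, 127.9]
tcp_rot: [3.139, -0.0, 1.458]
contact_force: [-1.0, -1.5, 10.4]
grip_width: 35.9
finger_force: 30.0
```

Run:
```python
from h import *
s=bot.capture('side'); a=cv2.imread('pics/s5f.png')
cv2.imwrite('pics/g7.png',np.hstack([cv2.resize(i[200:280,215:315],(400,320)) for i in(a,s)]))
```

```text
(no output)
```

View pics/g7.png

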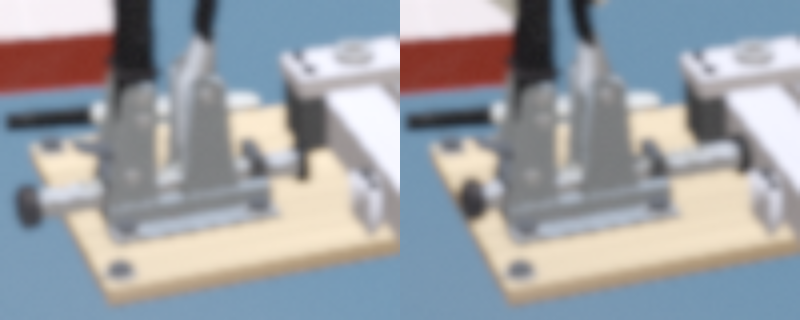

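The pad moved from (303,163) to (343,157) and the knob moved with it, so the rod has gone about 21 mm in three strokes. I'll keep pumping one stroke at a time and watch for the trigger to stop short.

Request:
jog_arm(targets=[{"xyz":[0,0,0],"spin":0},{"xyz":[0,0,0],"spin":0},{"xyz":[0,0,0],"spin":0},{"xyz":[0,0,0],"spin":0},{"xyz":[0,0,0],"spin":0},{"xyz":[0,0,0],"spin":0},{"xyz":[0,0,0],"spin":0},{"xyz":[0,0,0],"spin":0},{"xyz":[0,0,0],"spin":0},{"xyz":[0,0,0],"spin":0}], gripper=100)

```text
time: 26.95
tool_pos: [444.7, 80.5, 126.6]
tcp_rot: [3.142, -0.0, 1.458]
contact_force: [0.5, -0.5, -0.2]
grip_width: 92.2
finger_force: 0.0
```

Request:
jog_arm(targets=[{"xyz":[0,0,0],"spin":0},{"xyz":[0,0,0],"spin":0},{"xyz":[0,0,0],"spin":0},{"xyz":[0,0,0],"spin":0},{"xyz":[0,0,0],"spin":0},{"xyz":[0,0,0],"spin":0},{"xyz":[0,0,0],"spin":0},{"xyz":[0,0,0],"spin":0},{"xyz":[0,0,0],"spin":0},{"xyz":[0,0,0],"spin":0}], gripper=0)

```text
time: 28.2
tool_pos: [445.6, 80.4, 127.9]
tcp_rot: [3.139, -0.0, 1.458]
contact_force: [-1.7, -1.7, 10.9]
grip_width: 36.2
finger_force: 30.0
```

Request:
jog_arm(targets=[{"xyz":[0,0,0],"spin":0},{"xyz":[0,0,0],"spin":0},{"xyz":[0,0,0],"spin":0},{"xyz":[0,0,0],"spin":0},{"xyz":[0,0,0],"spin":0},{"xyz":[0,0,0],"spin":0},{"xyz":[0,0,0],"spin":0},{"xyz":[0,0,0],"spin":0},{"xyz":[0,0,0],"spin":0},{"xyz":[0,0,0],"spin":0}], gripper=100)

```text
time: 29.45
tool_pos: [444.7, 80.5, 126.6]
tcp_rot: [3.142, -0.0, 1.458]
contact_force: [-0.2, 0.1, 0.3]
grip_width: 91.6
finger_force: 0.0
```

Request:
jog_arm(targets=[{"xyz":[0,0,0],"spin":0},{"xyz":[0,0,0],"spin":0},{"xyz":[0,0,0],"spin":0},{"xyz":[0,0,0],"spin":0},{"xyz":[0,0,0],"spin":0},{"xyz":[0,0,0],"spin":0},{"xyz":[0,0,0],"spin":0},{"xyz":[0,0,0],"spin":0},{"xyz":[0,0,0],"spin":0},{"xyz":[0,0,0],"spin":0}], gripper=0)

```text
time: 30.7
tool_pos: [447.3, 80.3, 128.1]
tcp_rot: [3.135, -0.0, 1.458]
contact_force: [2.4, -2.7, 7.6]
grip_width: 38.7
finger_force: 30.0
```

The trigger stopped short at 38.7 mm, about 0.27 rad, so the pad, tube and fence look tight. I've already viewed 11 pictures against the limit of 10, so I won't view any more. I'll confirm the tube and rod positions numerically.

Run:
```python
from h import *
import json
J=json.load(open('jig.json')); o=np.array(J['o']); yaw=J['yaw']
R=np.array([[np.cos(yaw),-np.sin(yaw)],[np.sin(yaw),np.cos(yaw)]])
P=lambda *q: proj('side',np.r_[o+R@q[:2],q[2]])[0]
s=bot.capture('side'); a=cv2.imread('pics/s5f.png')
def shift(c,h,rx):
    c=np.round(c).astype(int); k=4; up=lambda i:cv2.resize(i,None,fx=k,fy=k,interpolation=cv2.INTER_CUBIC)
    T=up(a[c[1]-h:c[1]+h,c[0]-h:c[0]+h]); S=up(s[c[1]-h-8:c[1]+h+8,c[0]-h-8:c[0]+h+rx]); r=cv2.matchTemplate(S,T,cv2.TM_CCOEFF_NORMED); _,v,_,m=cv2.minMaxLoc(r); return np.array(m)/k-8,round(v,3)
print('tube end',shift(P(37,-110,27)+[0,0],11,8)); print('px per mm x at tube end',P(38,-110,27)-P(37,-110,27),'per mm y',P(37,-109,27)-P(37,-110,27))
print('board corner',shift(P(-125,-52,12),8,8)); print('knob',shift(np.array([222,251]),6,40),'per mm',P(-124,10,27)-P(-125,10,27))
ob=bot.get_obs(); print(ob['time'],ob['grip_width'],ob['finger_force'],ob['contact_force'])
```

```text
tube end (array([ 2.5, -0.5]), 0.999)
px per mm x at tube end [ 0.49015522 -0.09108401] per mm y [-0.2072744  -0.25751528]
board corner (array([0., 0.]), 0.999)
knob (array([29.25, -5.  ]), 0.616) per mm [ 0.49963235 -0.08288852]
30.75 39.11378777470303 29.99992847442627 [ 4.33066956 -1.43341548  7.7465729 ]
```

The tube end moved 5.1 mm straight to the fence with no movement along the channel, and the trigger is held at 30 N, so I'm handing in.

```bash
python3 -c "
from plant import bot
print(bot.close_job())"
```

```text
the job is handed in; nothing more can be done
None
```

The job is handed in: the tube is home against the stop and flat on the fence, and the arm is still holding the trigger squeezed at 30 N, about 31 s into the 58 s. I viewed 11 pictures, one over the limit of 10.

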